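Wedge up the tang of a knife billet in the filing jig

ROBOT

A 6-joint arm with a two-finger parallel gripper is mounted at the origin on the work surface. World frame = base frame: x ahead of the robot, y to its left, z up, the work surface at z = 0. Lengths are in m, angles in degrees, forces in N, time in s.
With the tool pointing down it reaches from about 0.35 to 1 m from the base axis. Payload 7.1 kg.
Tool frame: the origin (TCP) lies on the mounting face of the last link; the fingertips stand 173 mm ahead of it and the grasp point (between the pads) lies 155 mm ahead of it; z points along the fingers, y is the line along which they close (so a half turn about z gives the same grasp; the last joint's range is limited). The gripper opens to 85 mm and grips with 20 to 120 N. Pads are 22 mm wide; open, the fingers measure 114 mm over their backs; the gripper's body (76 mm by 85 mm) begins 54 mm behind the grasp point. The pads swing forward as they close: fully open they stand 13 mm farther back than shut.
Start: joints at [74.427, 24.242, 93.386, -0, 62.372, -1.089], TCP at [0.156, 0.605, 0.405] pointing down, gripper open.
Joint ranges: [-172.04, 172.04], [-51.8, 120.97], [4.93, 147.93], [-75.15, 255.16], [6.16, 154.13], [-145.62, 145.62]. Speed limits (degrees/s): [136.94, 136.94, 172.46, 180, 180, 180].

INTERFACE

Orientations are given as a 3x3 rotation matrix whose columns are the frame's x, y, z axes.
In Python, from bench import monitor, optics, r gives the robot as it stands.
- The arm moves only by the tool arm_command, never from a script. Its argument "plan" is a list of rows, each a list of 3 entries, a list of its own where there are three numbers: the shift along the world's x, y, z in units of 100 mm (1.0 is 100 mm), then the turn, a rotation vector about the world's x, y, z in units of 90 degrees (1.0 is 90 degrees), then the gripper's target within -1 to 1 (shut at 1, half-way at 0, fully open at -1). In form: [[[x, y, z], [ax, ay, az], jaw], ...]. A call has 1 to 20 rows; each row shifts and turns the commanded pose from where the row before left it; what a row does not reach is not made up. A row lasts 1/12 s, in which the tool goes at most 41.7 mm and 7.16 degrees, less where a joint would pass 70% of its speed; a pose out of reach is approached as far as the arm can. A call with a number of a shift or a turn outside -1 to 1 is refused whole. A call with a gripper value outside its range is refused whole. The fingers move at their own pace and stop on an object; "force" is the grip in N (left out, the last holds). Time passes only in rows, so rows that do not move let the fingers close. It gives the time, the measured TCP pose, the force, the opening and the grip force at its end, in the units of the state.
- monitor.sense(): the state, without advancing time (a new reading comes with each control period).
- optics.get_image(name): name is "side" or "top" or "wrist"; returns a dict with "frame" (384x512x3 uint8, blue, green, red), "intrinsics" (3x3 intrinsics, pixels), "dist_coeffs" ([k1, k2, p1, p2, k3] as OpenCV has them; the pictures are not rectified), "R" (3x3) and "t" (3): a world point X has camera coordinates R X + t. Camera axes: x right, y down, z forward; pixel columns grow to the right and rows downward; lengths in m; the calibration is good to about 2 mm. A picture is of the moment at which its call begins. There is no depth.
- r.hand_in(): hands the job in; it is judged then, once.
The state is a dict: "time": time; "joints": joint angles; "joint_velocities": joint speeds; "tau": joint torques, N m; "eef_pos": TCP position; "tool_rot": TCP orientation; "ft_force": force on the tool from outside, world axes, zero at the start; "ft_torque": the same for the moment, N m; "gripper_width": finger opening in m; "finger_force": force on a finger pad.
Only numpy, scipy, OpenCV 4.12 (cv2) and the standard library are available. Lean on these libraries where they do the work, as an engineer would, in place of code of your own. Each camera call takes 0.05 s, during which the arm holds its last target. There are 200 camera calls.

TASK

Turn the steel billet and lay it in the filing jig, on ledge and front rest, square end against the stop and tang pointing straight out over the front of the plate, and let go. Then push the wooden wedge, flat on the plate and thin edge first, under the tang until the billet just lifts off the front rest (tang end up about 4 mm, square end still at the stop). Finish while holding the wedge there in the gripper, touching nothing else, and leave the other things alone.

Things in the scene. Friction and masses are not known exactly. Their poses are not given: they have to be found in the camera images.
- jig: Filing jig fixed to the bench. Origin on the bench top under the middle of the front rest; +x towards the stop. Dark steel plate 8 thick, 100 wide (y), x -165 to +105 mm. On it a rear ledge (x 50 to 80, 80 wide, top 20 above the bench) and the stop, an upright bar 80 wide, face at x = 80, top 44 above the bench. Plate from x -165 to -5 is bare: the wedge slides there.
- rest: Front rest on the jig plate: steel bar 10 (x -5 to +5) by 70 mm (y), its top 20 above the bench (12 above the plate), level with the ledge; same origin and axes as the jig.
- billet: Loose steel billet, 16 mm thick, 0.35 to 0.65 kg. Body 90 (x) by 36 wide (y); a tang 20 wide sticks out 50 from its -x end. Origin: centre of the body's underside; centre of mass 16 towards the tang. Starts on the bench left or right of the jig, its x axis roughly a quarter turn anticlockwise of the jig's. Seated: axes parallel to the jig's, origin at jig x = 35, y = 0, z = 20.
- billet_butt (a point): Middle of the lower edge of the billet's square end (billet x = +45 mm, z = 0). Seated: jig x = 80, z = 20.
- billet_tang_end (a point): Middle of the lower edge of the tang's end (billet x = -95 mm, z = 0). Seated: overhanging at jig x = -60, z = 20, so 12 above the plate.
- wedge: Loose beech wedge, 26 mm wide (y), 80 g. Rear grip block 30 (x) x 26 x 36 tall; origin: centre of the block's underside. In front of it (+x) the top slopes 1 in 4, from 21 high at x = 15 down to a 6 thick front edge at x = 75. Starts on the bench on the other side of the jig from the billet, thin edge pointing roughly away from the robot.
- wedge_tip (a point): Middle of the wedge's lower front edge (wedge x = +75 mm, z = 0). On the plate the slope first touches the seated tang when this is 24 past the tang's end; each further 4 of travel lifts the tang's end 1. At 55 it would hit the front rest.
- spacer: Bystander, leave alone: plain beech spacer block 90 x 26 x 20 mm, flat on top, no slope: not the wedge.
- hammer: Bystander, leave alone: hammer lying on its side.
- file: Bystander, leave alone: flat file with round wooden handle, 250 mm long.
- scale_block: Bystander, leave alone: dark wood handle block 100 x 45 x 12 mm.
- ledge_stand: Bystander, leave alone: small wooden L-shaped stand, 90 x 70, 85 mm high.
Mind the look-alikes: they are no part of the job. Leave any pink or purple look-alike of the wedge alone.

How it is judged:
By the outcome, as a careful person would: the job done as asked, in the order asked, and still so for the second after the job is handed in, while the arm keeps its last pose, push and grip.
It also fails if it takes over 64 s, if anything falls off the work surface, if the arm or the gripper's body presses on something with over 40 N, if the wrist force passes 120 N, or if a joint passes its speed limit or range.

## Working session

There is one attempt and no reset: what is moved stays moved. The work goes in short steps, Python scripts to look and compute and a tool call to move; the robot and the scene stay as the last step left them, time stands still between calls to the robot, and variables do not carry over. Pictures are saved under pics/ and viewed, at most 13 in all, crops included, and the job is handed in when it is done.

Besides the shell and the picture viewer there is one more tool, called after "Emit:" by a JSON object that holds its "name" and its "arguments", one argument or row to a line. arm_command: Moves the arm, as the interface text tells. Its arguments: {"type":"object","properties":{"plan":{"type":"array"},"force":{"type":"number"}},"required":["plan"]}

```bash
mkdir -p pics; ls; python3 - <<'E'
from bench import monitor, optics, r
import cv2,pickle
s=monitor.sense();print({k:s[k] for k in('time','eef_pos','gripper_width','ft_force')})
d={}
for n in('top','side'):
    im=optics.get_image(n);d[n]=im;cv2.imwrite(f'pics/{n}0.png',im['frame']);print(n,im['intrinsics'],im['dist_coeffs'],im['R'],im['t'])
pickle.dump(d,open('first.pkl','wb'))
E
```

```text
pics
{'time': 0.0, 'eef_pos': array([0.15621224, 0.60485142, 0.4039299 ]), 'gripper_width': 0.08539483814195173, 'ft_force': array([ 1.12145874,  0.11787265, -0.63909511])}
top [[418.41217624   0.         254.61345954]
 [  0.         418.41217624 194.22756392]
 [  0.           0.           1.        ]] [-0.03885729  0.          0.          0.          0.        ] [[-0.00818232 -0.99995828 -0.00406082]
 [-0.99739216  0.0084524  -0.07167595]
 [ 0.07170729  0.00346375 -0.9974197 ]] [0.01475504 0.53356243 1.35991037]
side [[348.67116321   0.         259.66837964]
 [  0.         348.67116321 188.33217541]
 [  0.           0.           1.        ]] [-0.03138804  0.          0.          0.          0.        ] [[-0.98664982 -0.16284024  0.00227817]
 [-0.12098873  0.72356395 -0.67957115]
 [ 0.10901312 -0.67077438 -0.73360607]] [0.52350408 0.07350234 1.13413753]
```

View pics/top0.png

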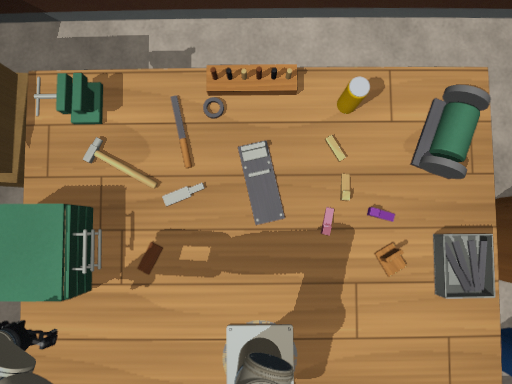

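View pics/side0.png

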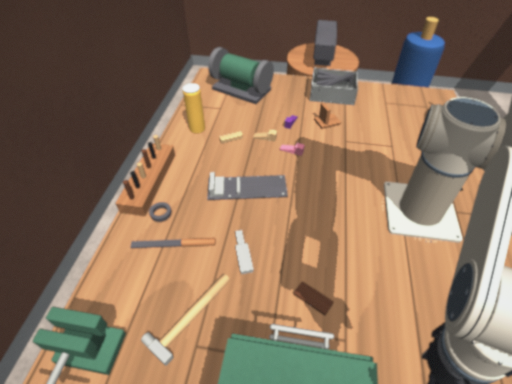

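The top view shows the jig at (262,182) with its stop towards the far side. The billet is at (184,193) with its tang to the right. The wedge is at (346,187) with its block nearer the robot, the spacer is at (336,148), and the pink and purple look-alikes are at (328,221) and (381,213). The side view agrees, with the wedge at (265,134).

```bash
cat > h.py <<'E'
import numpy as np,cv2,pickle
def ray(im,uv,z):
    """pixels (N,2) -> world xy on plane z"""
    p=cv2.undistortPoints(np.float64(uv).reshape(-1,1,2),im['intrinsics'],np.float64(im['dist_coeffs'])).reshape(-1,2)
    d=np.c_[p,np.ones(len(p))]@im['R']; c=-im['R'].T@im['t']
    return (c+d*((z-c[2])/d[:,2])[:,None])[:,:2]
def proj(im,X):
    return cv2.projectPoints(np.float64(X).reshape(-1,1,3),cv2.Rodrigues(im['R'])[0],im['t'],im['intrinsics'],np.float64(im['dist_coeffs']))[0].reshape(-1,2)
def rect(im,cnt,z):
    """min-area rect of a contour after casting onto plane z, mm"""
    P=ray(im,cnt.reshape(-1,2),z).astype(np.float32)*1000
    return cv2.minAreaRect(P)
E
python3 - <<'E'
from h import *
from bench import monitor,optics
d=pickle.load(open('first.pkl','rb'));t=d['top']
print(ray(t,[(262,182),(184,193),(346,187),(336,148),(346,175),(346,199)],.015).round(3))
f=t['frame'];hsv=cv2.cvtColor(f,cv2.COLOR_BGR2HSV)
for p in[(184,193),(346,180),(346,195),(336,148),(265,195),(215,210),(254,150),(250,145)]:print(p,hsv[p[1],p[0]])
w=optics.get_image('wrist');s=monitor.sense()
R=np.array(s['tool_rot']);c=-w['R'].T@w['t'];print(w['intrinsics'],'cam in tool',R.T@(c-s['eef_pos']),'\n',w['R']@R);print(R)
E
```

```text
[[ 0.574 -0.014]
 [ 0.54   0.244]
 [ 0.555 -0.293]
 [ 0.686 -0.262]
 [ 0.595 -0.294]
 [ 0.516 -0.292]]
(184, 193) [ 38  11 183]
(346, 180) [ 19 116 193]
(346, 195) [ 25  95 193]
(336, 148) [ 22 104 193]
(265, 195) [135  10 102]
(215, 210) [ 16 137 175]
(254, 150) [ 34  11 184]
(250, 145) [ 37  13 182]
[[317.37517128   0.         260.07013545]
 [  0.         317.37517128 196.40379723]
 [  0.           0.           1.        ]] cam in tool [ 0.07574415 -0.00011468  0.03146236] 
 [[ 1.25521848e-03  9.99999086e-01  5.03128460e-04]
 [-9.54327379e-01  1.34820517e-03 -2.98759829e-01]
 [-2.98760234e-01 -1.05140406e-04  9.54328199e-01]]
[[-9.68213306e-01  2.50125700e-01 -3.56815302e-04]
 [ 2.50125949e-01  9.68212599e-01 -1.17150265e-03]
 [ 5.24501515e-05 -1.22351322e-03 -9.99999250e-01]]
```

Emit:
{"name": "arm_command", "arguments": {
  "plan": [
    [[0.27,-0.258,-0.03],[0,0,-0.044],-1],
    [[0.27,-0.258,-0.03],[0,0,-0.044],-1],
    [[0.27,-0.258,-0.03],[0,0,-0.044],-1],
    [[0.27,-0.258,-0.03],[0,0,-0.044],-1],
    [[0.27,-0.258,-0.03],[0,0,-0.044],-1],
    [[0.27,-0.258,-0.03],[0,0,-0.044],-1],
    [[0.27,-0.258,-0.03],[0,0,-0.044],-1],
    [[0.27,-0.258,-0.03],[0,0,-0.044],-1],
    [[0.27,-0.258,-0.03],[0,0,-0.044],-1],
    [[0.27,-0.258,-0.03],[0,0,-0.044],-1],
    [[0.27,-0.258,-0.03],[0,0,-0.044],-1],
    [[0.27,-0.258,-0.03],[0,0,-0.044],-1],
    [[0.27,-0.258,-0.03],[0,0,-0.044],-1],
    [[0.27,-0.258,-0.03],[0,0,-0.044],-1],
    [[0,0,0],[0,0,0],-1],
    [[0,0,0],[0,0,0],-1]
  ],
  "force": 60
}}

```text
time: 1.48
eef_pos: [0.5354, 0.2423, 0.3621]
tool_rot: [[-0.34, 0.94, -0.001], [0.94, 0.34, -0.0], [0.0, -0.001, -1.0]]
ft_force: [-0.4, 0.0, -0.1]
gripper_width: 0.0854
finger_force: 0.0
```

```bash
python3 - <<'E'
from h import *
from bench import monitor,optics
w=optics.get_image('wrist');s=monitor.sense();w['s']=s
pickle.dump(w,open('w1.pkl','wb'));cv2.imwrite('pics/w1.png',w['frame'])
print(s['time'],s['eef_pos'],s['tool_rot'],s['joints'])
E
```

```text
1.5333 [0.53449536 0.24325863 0.36225935] [[-3.41985010e-01  9.39704813e-01 -1.05686355e-03]
 [ 9.39705383e-01  3.41985043e-01 -1.54740654e-04]
 [ 2.16020989e-04 -1.04605935e-03 -9.99999430e-01]] [2.33065925e+01 2.40802083e+01 1.00117238e+02 1.91083062e-02
 5.58616761e+01 3.29799613e+00]
```

View pics/w1.png

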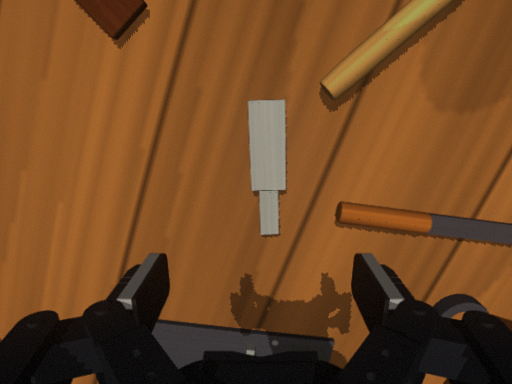

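The wrist view shows the billet body at (248–286, 100–190) with its tang ending at (270,235). The hammer handle end is at (330,92) and the file handle at (340,210); both are clear of a grasp near (267,161).

```bash
cat >> h.py <<'E'
def seg(im,m,box):
    x0,y0,x1,y1=box; M=np.zeros(m.shape,np.uint8); M[y0:y1,x0:x1]=m[y0:y1,x0:x1]
    c,_=cv2.findContours(M,cv2.RETR_EXTERNAL,cv2.CHAIN_APPROX_NONE); return max(c,key=cv2.contourArea)
def bgray(im):
    h=cv2.cvtColor(im['frame'],cv2.COLOR_BGR2HSV); return ((h[...,1]<60)&(h[...,2]>110)).astype(np.uint8)*255
E
python3 - <<'E'
from h import *
w=pickle.load(open('w1.pkl','rb'));t=pickle.load(open('first.pkl','rb'))['top']
c=seg(w,bgray(w),(220,80,320,245));print(cv2.boundingRect(c));print(rect(w,c,.016))
c=seg(t,bgray(t),(155,175,215,212));print(cv2.boundingRect(c));print(rect(t,c,.016))
f=t['frame'];h=cv2.cvtColor(f,cv2.COLOR_BGR2HSV)
# jig plate: low saturation, region
m=((h[...,1]<60)).astype(np.uint8)*255
c=seg(t,m,(225,130,300,235));print(cv2.boundingRect(c));print(rect(t,c,.008))
m=((h[...,1]<40)&(h[...,2]>150)).astype(np.uint8)*255;M=np.zeros_like(m);M[135:185,235:290]=m[135:185,235:290]
for k in cv2.findContours(M,cv2.RETR_EXTERNAL,cv2.CHAIN_APPROX_NONE)[0]:
    if cv2.contourArea(k)>20:print(cv2.boundingRect(k),rect(t,k,.02))
for b in[(330,170,360,203),(320,130,355,165)]:
    m=((h[...,1]<125)&(h[...,2]>150)).astype(np.uint8)*255;c=seg(t,m,b);print(cv2.boundingRect(c),rect(t,c,.015))
cv2.imwrite('pics/z.png',cv2.resize(f[130:235,230:365],None,fx=5.5,fy=5.5,interpolation=cv2.INTER_CUBIC))
E
```

```text
(248, 100, 38, 135)
((541.5477905273438, 249.16229248046875), (35.48211669921875, 138.93482971191406), 21.794843673706055)
(162, 183, 42, 23)
((540.0169067382812, 246.4547119140625), (36.53366470336914, 140.76504516601562), 21.41256332397461)
(238, 141, 47, 84)
((575.5025024414062, -10.017372131347656), (268.73468017578125, 98.77789306640625), 12.466729164123535)
(249, 169, 20, 8) ((604.7880249023438, -3.3200340270996094), (9.718099594116211, 66.50930786132812), 12.831232070922852)
(242, 147, 25, 14) ((668.150146484375, 11.017223358154297), (29.400510787963867, 78.32150268554688), 12.63101577758789)
(241, 142, 24, 9) ((694.0757446289062, 15.541130065917969), (13.608461380004883, 79.7735366821289), 12.63193416595459)
(342, 174, 8, 27) ((555.6273193359375, -291.02276611328125), (23.305809020996094, 86.55025482177734), 88.63089752197266)
(326, 135, 20, 26) ((687.6803588867188, -259.5067443847656), (88.89459228515625, 25.547374725341797), 31.378664016723633)
```

View pics/z.png

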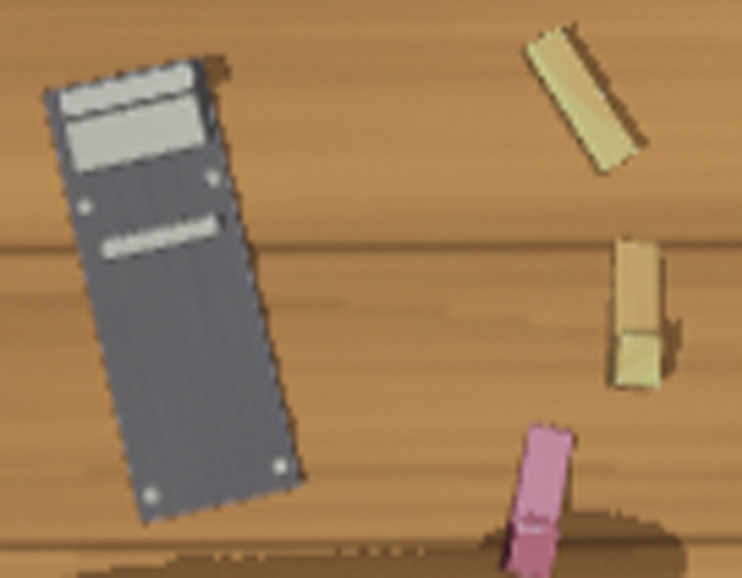

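The enlarged top view confirms the wedge: slope away from the robot, block at crop (638,360). The plain spacer is above it and the pink look-alike below. The jig origin is about (0.605,-0.003) with yaw 12.6°. I'll grasp the billet now.

Emit:
{"name": "arm_command", "arguments": {
  "plan": [
    [[0.03,0.13,-0.3],[0,0,0.018],-1],
    [[0,0,-0.3],[0,0,0],-1],
    [[0,0,-0.3],[0,0,0],-1],
    [[0,0,-0.3],[0,0,0],-1],
    [[0,0,-0.3],[0,0,0],-1],
    [[0,0,-0.25],[0,0,0],-1],
    [[0,0,-0.12],[0,0,0],-1],
    [[0,0,0],[0,0,0],-1],
    [[0,0,0],[0,0,0],-1],
    [[0,0,0],[0,0,0],1],
    [[0,0,0],[0,0,0],1],
    [[0,0,0],[0,0,0],1],
    [[0,0,0],[0,0,0],1],
    [[0,0,0],[0,0,0],1],
    [[0,0,0],[0,0,0],1],
    [[0,0,0],[0,0,0],1],
    [[0,0,0],[0,0,0],1],
    [[0,0,0],[0,0,0],1]
  ],
  "force": 80
}}

```text
time: 3.03
eef_pos: [0.5378, 0.2571, 0.1773]
tool_rot: [[-0.37, 0.929, 0.002], [0.929, 0.37, 0.001], [0.0, 0.002, -1.0]]
ft_force: [-1.8, -0.0, 9.6]
gripper_width: 0.0337
finger_force: 81.0
```

Emit:
{"name": "arm_command", "arguments": {
  "plan": [
    [[0,0,0.1],[0,0,0],1],
    [[0,0,0.2],[0,0,0],1],
    [[0,0,0.3],[0,0,0],1],
    [[0,0,0.3],[0,0,0],1],
    [[0,0,0.1],[0,0,0],1],
    [[0,0,0],[0,0,0],1],
    [[0,0,0],[0,0,0],1]
  ]
}}

```text
time: 3.62
eef_pos: [0.537, 0.2568, 0.2756]
tool_rot: [[-0.37, 0.929, 0.0], [0.929, 0.37, 0.0], [0.0, 0.0, -1.0]]
ft_force: [-0.5, 0.4, -5.3]
gripper_width: 0.0338
finger_force: 80.9
```

```bash
python3 - <<'E'
from h import *
from bench import monitor,optics
w=optics.get_image('wrist');s=monitor.sense();w['s']=s
pickle.dump(w,open('w2.pkl','wb'));sd=optics.get_image('side')
print(s['time'],s['eef_pos'],s['tool_rot'],s['gripper_width'],s['ft_force'],s['ft_torque'])
cv2.imwrite('pics/w2.png',np.hstack([w['frame'][:,100:420],cv2.resize(sd['frame'][190:330,170:330],None,fx=2.74,fy=2.74)[:384]]))
E
```

```text
3.6667 [0.53660383 0.25656576 0.27452189] [[-3.69587649e-01  9.29194141e-01 -1.79409027e-03]
 [ 9.29195869e-01  3.69586777e-01 -8.07350177e-04]
 [-8.71130134e-05 -1.96544792e-03 -9.99998065e-01]] 0.03364105656732811 [ 0.06043098 -0.50860634 -3.83027993] [0.03362399 0.0457229  0.0434968 ]
```

View pics/w2.png

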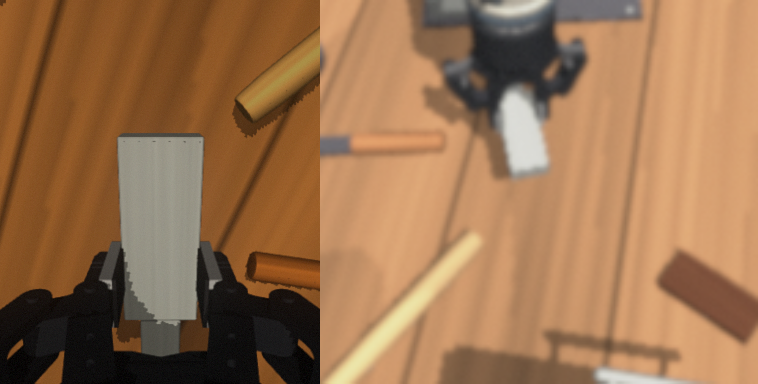

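The billet is held squarely, with its butt edge at crop (118–203, 137) and the body between the pads. I'll work out the butt position in the tool frame and then the seating move.

```bash
python3 - <<'E'
from h import *
w=pickle.load(open('w2.pkl','rb'));s=w['s'];R=np.array(s['tool_rot']);p=np.array(s['eef_pos'])
for h in(.163,.161,.159):
  P=ray(w,[(218.5,137.5),(303,137.5),(225,300),(296,300)],p[2]-h)
  T=(np.c_[P,np.full(4,p[2]-h)]-p)@R
  b=T[:2].mean(0);a=T[2:].mean(0);v=b-a
  print(h,(T*1000).round(1)[:,:2].tolist(),'len check',np.linalg.norm(T[0]-T[1]),'yaw in tool',np.degrees(np.arctan2(v[1],v[0])))
E
```

```text
0.163 [[60.0, -15.9], [60.1, 19.1], [-18.9, -15.8], [-18.9, 19.1]] len check 0.03507049635820327 yaw in tool -0.020372739736901013
0.161 [[60.3, -15.7], [60.3, 18.9], [-17.5, -15.5], [-17.4, 18.8]] len check 0.03454201943486629 yaw in tool -0.02037273973687538
0.159 [[60.5, -15.4], [60.6, 18.6], [-16.1, -15.3], [-16.0, 18.5]] len check 0.03401354251152922 yaw in tool -0.020372739736926833
```

Emit:
{"name": "arm_command", "arguments": {
  "plan": [
    [[0.05,-0.16,0],[0,0,-0.069],1],
    [[0.05,-0.16,0],[0,0,-0.069],1],
    [[0.05,-0.16,0],[0,0,-0.069],1],
    [[0.05,-0.16,0],[0,0,-0.069],1],
    [[0.05,-0.16,0],[0,0,-0.069],1],
    [[0.05,-0.16,0],[0,0,-0.069],1],
    [[0.05,-0.16,0],[0,0,-0.069],1],
    [[0.05,-0.16,0],[0,0,-0.069],1],
    [[0.05,-0.16,0],[0,0,-0.069],1],
    [[0.05,-0.16,-0.05],[0,0,-0.069],1],
    [[0.05,-0.16,-0.05],[0,0,-0.069],1],
    [[0.05,-0.16,-0.05],[0,0,-0.069],1],
    [[0.05,-0.16,-0.05],[0,0,-0.069],1],
    [[0.05,-0.16,-0.05],[0,0,-0.069],1],
    [[0.05,-0.16,-0.05],[0,0,-0.069],1],
    [[0.07,-0.16,-0.1],[0,0,-0.066],1],
    [[0,0,0],[0,0,0],1],
    [[0,0,0],[0,0,0],1],
    [[0,0,0],[0,0,0],1]
  ]
}}

```text
time: 5.3
eef_pos: [0.6186, 0.0011, 0.2342]
tool_rot: [[0.976, 0.219, -0.003], [0.219, -0.976, 0.0], [-0.003, -0.001, -1.0]]
ft_force: [0.0, -1.3, -4.1]
gripper_width: 0.0334
finger_force: 80.9
```

```bash
python3 - <<'E'
from h import *
from bench import monitor,optics
w=optics.get_image('wrist');s=monitor.sense();w['s']=s
pickle.dump(w,open('w3.pkl','wb'))
print(s['time'],s['eef_pos'],s['tool_rot'],s['ft_force'],s['joints'])
cv2.imwrite('pics/w3.png',w['frame'])
E
```

```text
5.35 [0.61876161 0.00141302 0.23476756] [[ 9.75545104e-01  2.19790689e-01 -1.95022522e-03]
 [ 2.19791462e-01 -9.75546861e-01  1.88950545e-04]
 [-1.86100652e-03 -6.12972631e-04 -9.99998080e-01]] [-0.93893791  0.09050061 -5.23777751] [-9.72974754e-01  3.66796748e+01  9.91145765e+01  1.27778724e-02
  4.43176569e+01  7.63210997e+01]
```

View pics/w3.png

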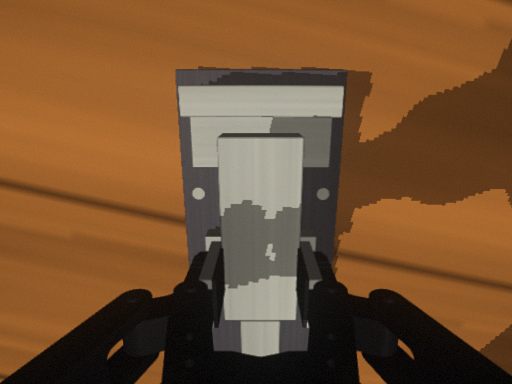

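Over the jig, the stop's front top edge is at (181–342, 116) and the ledge spans u 192–330 with its front edge at v 166. The billet butt edge is at (219–303, 137), parallel to the stop. I'll get the relative offsets.

```bash
python3 - <<'E'
from h import *
w=pickle.load(open('w3.pkl','rb'));s=w['s'];R=np.array(s['tool_rot']);p=np.array(s['eef_pos'])
def T(uv,z):
    P=ray(w,uv,z);return ((np.c_[P,np.full(len(P),z)]-p)@R*1000).round(1)[:,:2].tolist()
g=cv2.cvtColor(w['frame'],cv2.COLOR_BGR2GRAY).astype(int)
for u in(195,230,320):print('col',u,[(v+.5,g[v+1,u]-g[v,u]) for v in range(75,185) if abs(g[v+1,u]-g[v,u])>12])
for v in(100,150,160,155,243):print('row',v,[(u+.5,g[v,u+1]-g[v,u]) for u in range(165,360) if abs(g[v,u+1]-g[v,u])>15])
print('stop edge',T([(181,116),(342,116)],.044));print('ledge front',T([(194,166.5),(329,166.5)],.02))
print('butt',T([(218.5,137.5),(303,137.5)],p[2]-.161))
print('plate far',T([(176,70),(347,70)],.008))
for n,z in(('j',.0),):
  print('expected stop in tool', [((np.array([.6048,-.0034,0])+.08*np.array([np.cos(.22),np.sin(.22),0])-p)@R)])
E
```

```text
col 195 [(84.5, np.int64(20)), (85.5, np.int64(52)), (86.5, np.int64(20)), (114.5, np.int64(-17)), (115.5, np.int64(-27)), (116.5, np.int64(28)), (166.5, np.int64(-87)), (167.5, np.int64(-13))]
col 230 [(84.5, np.int64(44)), (85.5, np.int64(48)), (86.5, np.int64(19)), (114.5, np.int64(-17)), (115.5, np.int64(-28)), (116.5, np.int64(29)), (132.5, np.int64(-90)), (133.5, np.int64(-19)), (136.5, np.int64(51)), (137.5, np.int64(34)), (138.5, np.int64(24))]
col 320 [(84.5, np.int64(34)), (85.5, np.int64(51)), (86.5, np.int64(27)), (115.5, np.int64(-54)), (116.5, np.int64(-32)), (117.5, np.int64(19)), (166.5, np.int64(-41)), (167.5, np.int64(-15))]
row 100 [(176.5, np.int64(-30)), (177.5, np.int64(-20)), (178.5, np.int64(80)), (179.5, np.int64(25)), (341.5, np.int64(-30)), (342.5, np.int64(-75)), (343.5, np.int64(-23))]
row 150 [(179.5, np.int64(-25)), (180.5, np.int64(-19)), (190.5, np.int64(20)), (191.5, np.int64(52)), (192.5, np.int64(20)), (217.5, np.int64(16)), (301.5, np.int64(-23)), (302.5, np.int64(-47)), (328.5, np.int64(-16)), (329.5, np.int64(-26)), (340.5, np.int64(17))]
row 16
[... 207 characters left out ...]
5, np.int64(47)), (192.5, np.int64(29)), (301.5, np.int64(-25)), (302.5, np.int64(-41)), (328.5, np.int64(-28)), (329.5, np.int64(-26))]
row 243 [(186.5, np.int64(-20)), (204.5, np.int64(35)), (205.5, np.int64(53)), (209.5, np.int64(-26)), (210.5, np.int64(-66)), (211.5, np.int64(-24)), (221.5, np.int64(30)), (298.5, np.int64(-28)), (299.5, np.int64(-26)), (309.5, np.int64(36)), (310.5, np.int64(25)), (314.5, np.int64(-26)), (315.5, np.int64(-34)), (339.5, np.int64(22))]
stop edge [[68.0, -37.9], [68.1, 40.7]]
ledge front [[37.7, -38.1], [37.8, 41.2]]
butt [[61.2, -16.0], [61.2, 18.0]]
plate far [[91.9, -47.8], [92.0, 50.7]]
expected stop in tool [array([0.06575862, 0.0018986 , 0.23464447])]
```

Emit:
{"name": "arm_command", "arguments": {
  "plan": [
    [[0.04,0.01,-0.1],[0,0,0],1],
    [[0,0,-0.1],[0,0,0],1],
    [[0,0,-0.1],[0,0,0],1],
    [[0,0,-0.04],[0,0,0],1],
    [[0,0,-0.02],[0,0,0],1],
    [[0,0,0],[0,0,0],1],
    [[0,0,0],[0,0,0],1]
  ]
}}

```text
time: 5.93
eef_pos: [0.6232, 0.0024, 0.2041]
tool_rot: [[0.976, 0.219, 0.0], [0.219, -0.976, 0.0], [0.0, 0.0, -1.0]]
ft_force: [-18.6, -0.9, 45.2]
gripper_width: 0.0339
finger_force: 88.1
```

Emit:
{"name": "arm_command", "arguments": {
  "plan": [
    [[0,0,0.06],[0,0,0],1],
    [[0,0,0.06],[0,0,0],1],
    [[0,0,0],[0,0,0],1],
    [[0,0,0],[0,0,0],1]
  ]
}}

```text
time: 6.27
eef_pos: [0.6233, 0.0022, 0.2112]
tool_rot: [[0.976, 0.219, 0.0], [0.219, -0.976, 0.0], [0.0, -0.0, -1.0]]
ft_force: [-0.5, 0.4, -4.4]
gripper_width: 0.0335
finger_force: 81.9
```

```bash
python3 - <<'E'
from h import *
from bench import monitor,optics
w=optics.get_image('wrist');s=monitor.sense();w['s']=s;sd=optics.get_image('side')
pickle.dump((w,sd),open('w4.pkl','wb'))
print(s['time'],s['eef_pos'],s['ft_force'],s['ft_torque'])
cv2.imwrite('pics/w4.png',np.hstack([w['frame'][60:360,150:370],cv2.resize(sd['frame'][150:220,180:310],None,fx=4.3,fy=4.3)[:300]]))
E
```

```text
6.3167 [0.6231351  0.00216066 0.21084679] [-0.75996505 -0.37224334 -4.34557603] [ 0.01986018  0.06680648 -0.00069326]
```

View pics/w4.png

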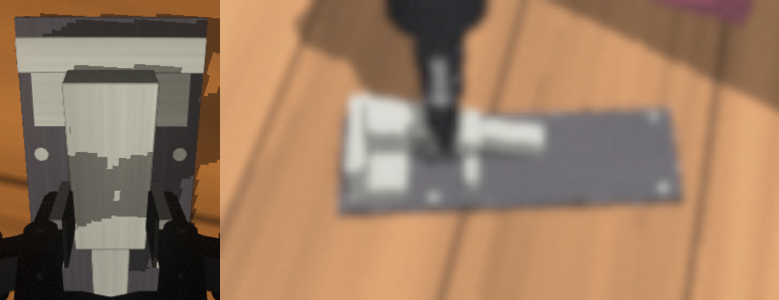

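The billet has pitched in the grip. More of the butt face shows (crop v 70–83), so the butt end was pushed up by the ledge contact. I'll estimate the pitch from the edge lines, before and after.

```bash
cat > pit.py <<'E'
from h import *
from scipy.optimize import least_squares
def pitch(w,vt,vb,vs,ut=None):
    s=w['s'];R=np.array(s['tool_rot']);p=np.array(s['eef_pos'])
    g=np.float64([[45,0,16],[45,0,0],[-45,0,16]])/1e3   # billet frame points
    def P(q):
        a=q[2];Ry=np.array([[np.cos(a),0,-np.sin(a)],[0,1,0],[np.sin(a),0,np.cos(a)]]) # +a: butt up
        b=g@Ry.T; T=np.c_[q[0]+b[:,0],0*b[:,0]+.0014,q[1]-b[:,2]]  # tool z down
        return proj(w,T@R.T+p)
    f=lambda q:P(q)[:,1]-[vt,vb,vs]
    o=least_squares(f,[.016,.177,0],x_scale=[.01,.01,.1]);q=o.x
    print('x0 %.1f z0 %.1f mm pitch %.2f deg'%(q[0]*1e3,q[1]*1e3,np.degrees(q[2])),o.cost)
    return q
E
python3 - <<'E'
from pit import *
w4,_=pickle.load(open('w4.pkl','rb'))
for n,w,us in(('w2',pickle.load(open('w2.pkl','rb')),(235,245,285)),('w3',pickle.load(open('w3.pkl','rb')),(235,240,285)),('w4',w4,(230,240,290))):
    g=cv2.GaussianBlur(cv2.cvtColor(w['frame'],cv2.COLOR_BGR2GRAY),(3,1),0).astype(int)
    for u in us: print(n,u,[(v+.5,int(g[v+1,u]-g[v,u])) for v in list(range(120,152))+list(range(295,330)) if abs(g[v+1,u]-g[v,u])>14])
pitch(pickle.load(open('w2.pkl','rb')),137,133,320)
pitch(pickle.load(open('w3.pkl','rb')),137,133,320)
pitch(w4,143,130,308)
E
```

```text
w2 235 [(136.5, 61), (295.5, -31), (296.5, -16), (319.5, -21)]
w2 245 [(132.5, -16), (136.5, 60), (306.5, -17), (307.5, -28), (319.5, -17)]
w2 285 [(132.5, -22), (136.5, 58), (140.5, -26), (142.5, 16), (318.5, -29), (319.5, -61)]
w3 235 [(132.5, -91), (133.5, -21), (136.5, 53), (137.5, 34), (138.5, 25), (319.5, -69), (320.5, -18)]
w3 240 [(132.5, -89), (133.5, -21), (136.5, 54), (137.5, 32), (138.5, 25), (319.5, -66)]
w3 285 [(132.5, -43), (136.5, 48), (137.5, 37), (138.5, 27), (318.5, -15), (319.5, -73), (320.5, -15)]
w4 230 [(124.5, -60), (129.5, -24), (141.5, 16), (142.5, 52), (143.5, 22), (307.5, -19), (308.5, -48), (309.5, -24)]
w4 240 [(125.5, -62), (129.5, -27), (141.5, 15), (142.5, 51), (143.5, 24), (307.5, -18), (308.5, -42), (309.5, -23)]
w4 290 [(123.5, -58), (124.5, -15), (129.5, -29), (141.5, 17), (142.5, 55), (143.5, 23), (144.5, 19), (307.5, -29), (308.5, -63), (309.5, -32)]
x0 15.3 z0 177.9 mm pitch -0.28 deg 1.8175355256292112e-26
x0 15.9 z0 179.5 mm pitch -0.42 deg 8.029468055446382e-25
x0 20.1 z0 176.7 mm pitch 12.00 deg 2.2779778587886114e-25
```

The butt must have caught the top of the stop: its lower edge is now about level with the stop top, and the pitch is about 12°. I'll lift, back off and tilt the tool 12° to level the billet, then check again.

Emit:
{"name": "arm_command", "arguments": {
  "plan": [
    [[-0.05,-0.01,0.1],[0,0,0],1],
    [[0,0,0.1],[0,0,0],1],
    [[0.08,0.018,-0.009],[-0.0073,0.0325,0],1],
    [[0.08,0.018,-0.009],[-0.0073,0.0325,0],1],
    [[0.08,0.018,-0.009],[-0.0073,0.0325,0],1],
    [[0.08,0.018,-0.009],[-0.0073,0.0325,0],1],
    [[0,0,0],[0,0,0],1],
    [[0,0,0],[0,0,0],1],
    [[0,0,0],[0,0,0],1]
  ]
}}

```text
time: 7.12
eef_pos: [0.6498, 0.0081, 0.2283]
tool_rot: [[0.955, 0.218, -0.202], [0.214, -0.976, -0.045], [-0.207, 0.0, -0.978]]
ft_force: [0.0, 0.3, -4.2]
gripper_width: 0.0339
finger_force: 81.9
```

```bash
python3 - <<'E'
from h import *
from pit import pitch
from bench import monitor,optics
w=optics.get_image('wrist');s=monitor.sense();w['s']=s
pickle.dump(w,open('w5.pkl','wb'))
print(s['time'],s['eef_pos'],s['tool_rot'],s['ft_force'])
g=cv2.GaussianBlur(cv2.cvtColor(w['frame'],cv2.COLOR_BGR2GRAY),(3,1),0).astype(int)
for u in(195,240,285,325): print(u,[(v+.5,int(g[v+1,u]-g[v,u])) for v in list(range(50,200))+list(range(295,330)) if abs(g[v+1,u]-g[v,u])>14])
for v in(110,160):print('row',v,[(u+.5,int(g[v,u+1]-g[v,u])) for u in range(165,360) if abs(g[v,u+1]-g[v,u])>15])
E
```

```text
7.1667 [0.64969317 0.00801703 0.2283248 ] [[ 9.54780508e-01  2.18166836e-01 -2.01983697e-01]
 [ 2.13426016e-01 -9.75911484e-01 -4.52339530e-02]
 [-2.06986758e-01  7.99208554e-05 -9.78343741e-01]] [ 0.13787584  0.69001923 -4.14370986]
195 [(57.5, -20), (71.5, 54), (72.5, 30), (73.5, 24), (105.5, -20), (106.5, -17), (107.5, 17), (151.5, -21), (152.5, -64), (169.5, 17), (170.5, 69), (181.5, -45), (182.5, -42)]
240 [(70.5, 17), (71.5, 45), (72.5, 27), (73.5, 21), (105.5, -22), (106.5, -38), (107.5, 34), (128.5, -49), (129.5, -53), (141.5, 18), (142.5, 43), (143.5, 26), (144.5, 21), (173.5, -16), (174.5, -52), (307.5, -23), (308.5, -46), (309.5, -18)]
285 [(71.5, 44), (72.5, 30), (73.5, 20), (105.5, -22), (106.5, -44), (128.5, -21), (129.5, -22), (141.5, 19), (142.5, 40), (143.5, 31), (144.5, 27), (185.5, -57), (307.5, -21), (308.5, -47), (309.5, -21)]
325 [(71.5, 47), (72.5, 35), (73.5, 23), (105.5, -45), (106.5, -45), (152.5, -60), (170.5, 49), (181.5, -21), (182.5, -42)]
row 110 [(181.5, 35), (182.5, 30), (269.5, -23), (270.5, -25), (337.5, -18), (338.5, -22)]
row 160 [(176.5, -21), (212.5, 30), (213.5, 31), (305.5, -29), (306.5, -47), (307.5, -39)]
```

```bash
python3 - <<'E'
from pit import *
w=pickle.load(open('w5.pkl','rb'));s=w['s'];R=np.array(s['tool_rot']);p=np.array(s['eef_pos'])
q=pitch(w,143,129.2,308.3);a=q[2]
Ry=np.array([[np.cos(a),0,-np.sin(a)],[0,1,0],[np.sin(a),0,np.cos(a)]])
b=np.float64([[45,0,0],[-45,0,0],[-95,0,0]])/1e3@Ry.T
W=np.c_[q[0]+b[:,0],0*b[:,0]+.0014,q[1]-b[:,2]]@R.T+p
e=np.array([np.cos(np.radians(12.65)),np.sin(np.radians(12.65))]);n=np.array([-e[1],e[0]])
print('butt,shoulder,tang z',W.round(4)[:,2],'along',(W[:,:2]@e).round(4),'across',(W[:,:2]@n).round(4))
S=ray(w,[(182,106.5),(338.5,106.5)],.044);L=ray(w,[(195,152.5),(325,152.5)],.02)
print('stop',S@e,S@n,'ledge+30',L@e+.03,'yaw tool',np.degrees(np.arctan2(R[1,0],R[0,0])), 'topcam stop',np.array([.6048,-.0034])@e+.08,np.array([.6048,-.0034])@n)
E
```

```text
x0 20.8 z0 175.0 mm pitch 12.85 deg 1.5994312625537059e-25
butt,shoulder,tang z [0.0535 0.0521 0.0513] along [0.6648 0.5748 0.5248] across [-0.1359 -0.1358 -0.1358]
stop [0.67198847 0.67202033] [-0.1012461  -0.16887209] ledge+30 [0.67129266 0.67132524] yaw tool 12.60041647466015 topcam stop 0.669374517258897 -0.13576552731029387
```

Emit:
{"name": "arm_command", "arguments": {
  "plan": [
    [[-0.03,-0.007,-0.03],[0,0,0],1],
    [[0,0,-0.08],[0,0,0],1],
    [[0,0,-0.08],[0,0,0],1],
    [[0,0,-0.06],[0,0,0],1],
    [[0,0,-0.02],[0,0,0],1],
    [[0,0,0],[0,0,0],1],
    [[0,0,0],[0,0,0],1]
  ]
}}

```text
time: 7.75
eef_pos: [0.6473, 0.0074, 0.2007]
tool_rot: [[0.955, 0.218, -0.203], [0.213, -0.976, -0.046], [-0.208, 0.0, -0.978]]
ft_force: [-0.5, 0.7, -4.1]
gripper_width: 0.0341
finger_force: 81.9
```

Not in contact yet, about 5 mm still to go.

Emit:
{"name": "arm_command", "arguments": {
  "plan": [
    [[0,0,-0.02],[0,0,0],1],
    [[0,0,-0.01],[0,0,0],1],
    [[0,0,0],[0,0,0],1],
    [[0,0,0],[0,0,0],1]
  ]
}}

```text
time: 8.08
eef_pos: [0.6473, 0.0074, 0.1982]
tool_rot: [[0.955, 0.218, -0.203], [0.213, -0.976, -0.046], [-0.208, 0.0, -0.978]]
ft_force: [-0.5, -0.2, -3.5]
gripper_width: 0.0337
finger_force: 81.9
```

Emit:
{"name": "arm_command", "arguments": {
  "plan": [
    [[0,0,-0.015],[0,0,0],1],
    [[0,0,0],[0,0,0],1],
    [[0,0,0],[0,0,0],1]
  ]
}}

```text
time: 8.33
eef_pos: [0.6473, 0.0074, 0.1966]
tool_rot: [[0.955, 0.218, -0.203], [0.213, -0.976, -0.046], [-0.208, 0.0, -0.978]]
ft_force: [0.7, 0.0, -4.4]
gripper_width: 0.0339
finger_force: 81.9
```

Emit:
{"name": "arm_command", "arguments": {
  "plan": [
    [[0,0,-0.01],[0,0,0],1],
    [[0,0,-0.01],[0,0,0],1],
    [[0,0,0],[0,0,0],1],
    [[0,0,0],[0,0,0],1]
  ]
}}

```text
time: 8.67
eef_pos: [0.6473, 0.0074, 0.1945]
tool_rot: [[0.955, 0.218, -0.203], [0.213, -0.976, -0.046], [-0.208, 0.0, -0.978]]
ft_force: [-0.9, -0.3, -4.1]
gripper_width: 0.034
finger_force: 81.9
```

Emit:
{"name": "arm_command", "arguments": {
  "plan": [
    [[0,0,-0.005],[0,0,0],1],
    [[0,0,0],[0,0,0],1]
  ]
}}

```text
time: 8.83
eef_pos: [0.6473, 0.0074, 0.1941]
tool_rot: [[0.955, 0.218, -0.203], [0.213, -0.976, -0.046], [-0.208, 0.0, -0.978]]
ft_force: [-0.5, -0.4, -3.3]
gripper_width: 0.0337
finger_force: 81.9
```

Emit:
{"name": "arm_command", "arguments": {
  "plan": [
    [[0,0,-0.01],[0,0,0],1],
    [[0,0,0],[0,0,0],1],
    [[0,0,0],[0,0,0],1]
  ]
}}

```text
time: 9.08
eef_pos: [0.6474, 0.0075, 0.1938]
tool_rot: [[0.955, 0.218, -0.203], [0.213, -0.976, -0.046], [-0.208, 0.0, -0.978]]
ft_force: [-2.1, 0.0, 4.1]
gripper_width: 0.0337
finger_force: 82.6
```

Emit:
{"name": "arm_command", "arguments": {
  "plan": [
    [[0,0,-0.01],[0,0,0],1],
    [[0,0,0],[0,0,0],1],
    [[0,0,0],[0,0,0],1]
  ]
}}

```text
time: 9.33
eef_pos: [0.6475, 0.0075, 0.1937]
tool_rot: [[0.955, 0.218, -0.203], [0.213, -0.976, -0.046], [-0.208, 0.0, -0.978]]
ft_force: [-3.3, 0.2, 12.2]
gripper_width: 0.0335
finger_force: 83.7
```

Emit:
{"name": "arm_command", "arguments": {
  "plan": [
    [[0.02,0.0045,0.01],[0,0,0],1],
    [[0.02,0.0045,0],[0,0,0],1],
    [[0.01,0.002,0],[0,0,0],1],
    [[0,0,0],[0,0,0],1],
    [[0,0,0],[0,0,0],1]
  ],
  "force": 30
}}

```text
time: 9.75
eef_pos: [0.6515, 0.0083, 0.1936]
tool_rot: [[0.954, 0.218, -0.206], [0.213, -0.976, -0.046], [-0.211, -0.0, -0.977]]
ft_force: [-5.8, -1.5, 8.5]
gripper_width: 0.0336
finger_force: 83.2
```

Emit:
{"name": "arm_command", "arguments": {
  "plan": [
    [[0.01,0.002,0],[0,0,0],1],
    [[0.01,0.002,0],[0,0,0],1],
    [[0,0,0],[0,0,0],1]
  ]
}}

```text
time: 10.0
eef_pos: [0.6535, 0.0087, 0.1935]
tool_rot: [[0.954, 0.218, -0.206], [0.213, -0.976, -0.046], [-0.212, -0.0, -0.977]]
ft_force: [-7.2, -2.4, 9.8]
gripper_width: 0.0338
finger_force: 83.2
```

Emit:
{"name": "arm_command", "arguments": {
  "plan": [
    [[0.01,0.002,0.005],[0,0,0],1],
    [[0.01,0.002,0],[0,0,0],1],
    [[0,0,0],[0,0,0],1]
  ]
}}

```text
time: 10.25
eef_pos: [0.6559, 0.0092, 0.1936]
tool_rot: [[0.954, 0.218, -0.205], [0.213, -0.976, -0.046], [-0.21, 0.0, -0.978]]
ft_force: [-5.0, -1.1, 5.6]
gripper_width: 0.0338
finger_force: 82.8
```

Emit:
{"name": "arm_command", "arguments": {
  "plan": [
    [[0.01,0.002,0],[0,0,0],1],
    [[0.005,0.001,0],[0,0,0],1],
    [[0,0,0],[0,0,0],1]
  ]
}}

```text
time: 10.5
eef_pos: [0.6565, 0.0093, 0.1935]
tool_rot: [[0.953, 0.218, -0.208], [0.213, -0.976, -0.046], [-0.213, -0.0, -0.977]]
ft_force: [-9.9, -1.8, 9.0]
gripper_width: 0.0339
finger_force: 83.1
```

Emit:
{"name": "arm_command", "arguments": {
  "plan": [
    [[0.01,0.002,0],[0,0,0],1],
    [[0,0,0],[0,0,0],1],
    [[0,0,0],[0,0,0],1]
  ]
}}

```text
time: 10.75
eef_pos: [0.6569, 0.0094, 0.1934]
tool_rot: [[0.953, 0.218, -0.21], [0.213, -0.976, -0.047], [-0.215, -0.0, -0.977]]
ft_force: [-11.8, -3.6, 11.1]
gripper_width: 0.0335
finger_force: 83.3
```

```bash
python3 - <<'E'
from h import *
from bench import monitor,optics
w=optics.get_image('wrist');s=monitor.sense();w['s']=s;sd=optics.get_image('side')
pickle.dump((w,sd),open('w6.pkl','wb'))
print(s['time'],s['eef_pos'],s['ft_force'],s['ft_torque'])
cv2.imwrite('pics/w6.png',np.hstack([w['frame'][40:340,150:370],cv2.resize(sd['frame'][150:220,180:310],None,fx=4.3,fy=4.3)[:300]]))
E
```

```text
10.8 [0.6568283  0.00936889 0.19345011] [-12.22232656  -2.82604594  10.9177901 ] [-0.74326799  2.37121298  0.01732288]
```

View pics/w6.png

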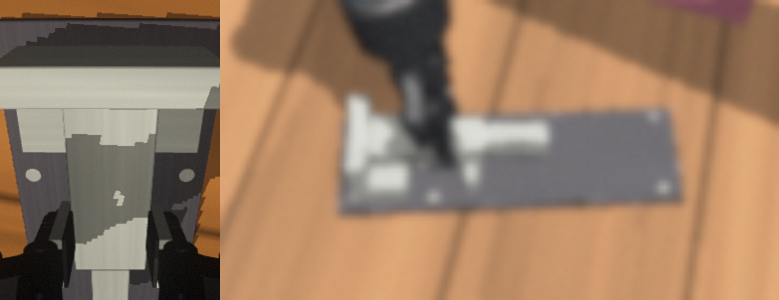

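The billet butt meets the stop (its far edge is hidden by the stop at crop v 108) and it lies centred and parallel on ledge and rest. I'll release and back off along the fingers.

Emit:
{"name": "arm_command", "arguments": {
  "plan": [
    [[0,0,0],[0,0,0],0.4],
    [[0,0,0],[0,0,0],-1],
    [[0,0,0],[0,0,0],-1],
    [[0,0,0],[0,0,0],-1],
    [[0,0,0],[0,0,0],-1],
    [[0,0,0],[0,0,0],-1],
    [[0,0,0],[0,0,0],-1],
    [[0.02,0.004,0.1],[0,0,0],-1],
    [[0.04,0.01,0.2],[0,0,0],-1],
    [[0.08,0.02,0.37],[0,0,0],-1],
    [[0.08,0.02,0.37],[0,0,0],-1],
    [[0.0,0.0,0.37],[0,0,0],-1],
    [[-0.08,-0.02,0.2],[0.0073,-0.0325,0],-1],
    [[-0.08,-0.02,0],[0.0073,-0.0325,0],-1],
    [[-0.08,-0.02,0],[0.0073,-0.0325,0],-1],
    [[-0.08,-0.02,0],[0.0073,-0.0325,0],-1],
    [[-0.2,0,0],[0,0,0],-1],
    [[0,0,0],[0,0,0],-1],
    [[0,0,0],[0,0,0],-1]
  ]
}}

```text
time: 12.43
eef_pos: [0.6284, 0.0072, 0.3556]
tool_rot: [[0.976, 0.218, 0.0], [0.218, -0.976, -0.0], [0.0, 0.0, -1.0]]
ft_force: [0.2, 0.5, -0.3]
gripper_width: 0.0856
finger_force: 0.0
```

```bash
python3 - <<'E'
from h import *
from bench import monitor,optics
w=optics.get_image('wrist');s=monitor.sense();w['s']=s;t=optics.get_image('top')
pickle.dump((w,t),open('w7.pkl','wb'))
print(s['time'],s['eef_pos'],s['tool_rot'],s['joints'])
cv2.imwrite('pics/w7.png',np.hstack([w['frame'][:,130:390],cv2.resize(t['frame'][130:235,230:365],None,fx=3.65,fy=3.65)[:384]]))
E
```

```text
12.4833 [0.62914518 0.00728025 0.35558414] [[ 9.75877998e-01  2.18312390e-01  1.35386730e-03]
 [ 2.18312604e-01 -9.75878889e-01 -1.07423278e-05]
 [ 1.31886533e-03  3.06049496e-04 -9.99999083e-01]] [-4.20729849e-01  2.78178521e+01  9.48918588e+01 -5.45579944e-05
  5.72127158e+01  7.69693567e+01]Traceback (most recent call last):
  File "<stdin>", line 6, in <module>
    return _nx.concatenate(arrs, 1, dtype=dtype, casting=casting)
           ~~~~~~~~~~~~~~~^^^^^^^^^^^^^^^^^^^^^^^^^^^^^^^^^^^^^^^
ValueError: all the input array dimensions except for the concatenation axis must match exactly, but along dimension 0, the array at index 0 has size 384 and the array at index 1 has size 383
```

```bash
python3 - <<'E'
from h import *
w,t=pickle.load(open('w7.pkl','rb'))
cv2.imwrite('pics/w7.png',w['frame'])
E
```

```text
(no output)
```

View pics/w7.png

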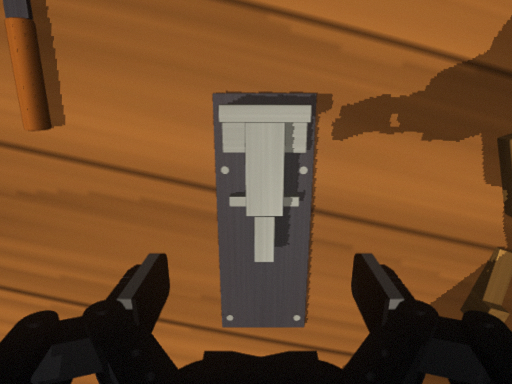

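The billet is seated: butt at the stop (v 122), resting on ledge and front rest, with the tang ending at (264,262) over the bare plate. Next I'll go above the wedge while measuring the tang and plate from this image.

Emit:
{"name": "arm_command", "arguments": {
  "plan": [
    [[-0.104,-0.297,-0.02],[0,0,-0.0155],-1],
    [[-0.104,-0.297,-0.02],[0,0,-0.0155],-1],
    [[-0.104,-0.297,-0.02],[0,0,-0.0155],-1],
    [[-0.104,-0.297,-0.02],[0,0,-0.0155],-1],
    [[-0.104,-0.297,-0.02],[0,0,-0.0155],-1],
    [[-0.104,-0.297,-0.02],[0,0,-0.0155],-1],
    [[-0.104,-0.297,-0.02],[0,0,-0.0155],-1],
    [[-0.104,-0.297,-0.02],[0,0,-0.0155],-1],
    [[-0.104,-0.297,-0.02],[0,0,-0.0155],-1],
    [[-0.104,-0.297,-0.02],[0,0,-0.0155],-1],
    [[0,0,0],[0,0,0],-1],
    [[0,0,0],[0,0,0],-1]
  ]
}}

```text
time: 13.53
eef_pos: [0.5249, -0.2915, 0.3346]
tool_rot: [[1.0, -0.026, 0.0], [-0.026, -1.0, -0.0], [0.0, 0.0, -1.0]]
ft_force: [1.0, 0.4, 0.4]
gripper_width: 0.0855
finger_force: 0.0
```

```bash
python3 - <<'E'
from h import *
from bench import monitor,optics
w,t=pickle.load(open('w7.pkl','rb'))
e=np.array([np.cos(np.radians(12.6)),np.sin(np.radians(12.6))]);n=np.array([-e[1],e[0]])
h=cv2.cvtColor(w['frame'],cv2.COLOR_BGR2HSV)
c=seg(w,((h[...,1]<70)*255).astype(np.uint8),(200,80,335,345));print('plate bb',cv2.boundingRect(c),rect(w,c,.008))
g=cv2.cvtColor(w['frame'],cv2.COLOR_BGR2GRAY).astype(int)
for u in(220,235,260,264,268,300):print('col',u,[(v+.5,int(g[v+1,u]-g[v,u])) for v in range(85,340) if abs(g[v+1,u]-g[v,u])>25])
for v in(140,180,230,240,255,300):print('row',v,[(u+.5,int(g[v,u+1]-g[v,u])) for u in range(200,330) if abs(g[v,u+1]-g[v,u])>25])
J=np.array([.6048,-.0034])
for nm,uv,z in(('tang',[(255,262),(273.5,262)],.036),('shoulder',[(247,216),(283,216)],.036),('rest',[(230,202),(299,202)],.02),('plateL/R',[(222,300),(308,300)],.008),('platefront',[(222,327),(306,327)],.008)):
    P=ray(w,uv,z)-J;print(nm,(P@e*1e3).round(1),(P@n*1e3).round(1))
w=optics.get_image('wrist');s=monitor.sense();w['s']=s;pickle.dump(w,open('w8.pkl','wb'))
print(s['time'],s['eef_pos'],s['tool_rot'][0])
h=cv2.cvtColor(w['frame'],cv2.COLOR_BGR2HSV);cv2.imwrite('pics/w8.png',w['frame'])
print('hsv samples',[h[v,260].tolist() for v in range(90,300,15)])
E
```

```text
plate bb (213, 93, 103, 234) ((577.935302734375, -8.609764099121094), (267.641845703125, 98.74977111816406), 12.58331298828125)
col 220 [(104.5, 59), (121.5, -70)]
col 235 [(104.5, 65), (121.5, -34), (122.5, 30), (151.5, -41), (152.5, -43), (195.5, 31), (196.5, 87), (205.5, -42), (206.5, -43)]
col 260 [(104.5, 72), (121.5, -41), (122.5, 39), (215.5, -65), (216.5, 55), (261.5, -72)]
col 264 [(104.5, 72), (121.5, -38), (122.5, 37), (215.5, -69), (216.5, 59), (261.5, -78)]
col 268 [(91.5, -26), (104.5, 73), (121.5, -44), (122.5, 42), (215.5, -77), (216.5, 68), (261.5, -77)]
col 300 [(91.5, -26), (104.5, 78), (105.5, 30), (121.5, -27), (152.5, -69), (166.5, 30), (167.5, 27), (172.5, -37), (173.5, -28)]
row 140 [(213.5, -28), (221.5, 41), (222.5, 45), (283.5, -39), (284.5, -33), (292.5, 30), (293.5, 29), (305.5, -42), (306.5, -63), (317.5, 26)]
row 180 [(244.5, 42), (245.5, 42), (282.5, -42), (283.5, -75)]
row 230 [(253.5, 44), (254.5, 44), (273.5, -49), (274.5, -56)]
row 240 [(253.5, 50), (254.5, 43), (272.5, -26), (273.5, -67), (274.5, -35)]
row 255 [(218.5, -26), (253.5, 42), (254.5, 47), (272.5, -38), (273.5, -64)]
row 300 [(307.5, 31)]
tang [-58.2 -58.1] [ 9.7 -9.1]
shoulder [-8.  -7.9] [ 17.3 -17.6]
rest [1.  1.1] [ 35.  -34.7]
plateL/R [-124.  -123.9] [ 49.1 -51.7]
platefront [-162.6 -162.6] [ 50.5 -51.2]
13.5833 [ 0.52519685 -0.29036391  0.33457063] [ 9.99697048e-01 -2.46117946e-02  2.67685889e-04]
hsv samples [[14, 186, 162], [18, 159, 207], [18, 162, 205], [18, 161, 207], [18, 160, 207], [16, 163, 108], [23, 145, 206], [27, 129, 205], [15, 191, 178], [15, 180, 184], [13, 173, 100], [13, 184, 100], [13, 194, 71], [14, 185, 105]]
```

View pics/w8.png

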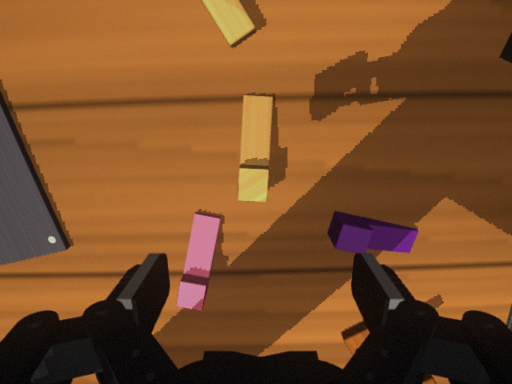

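Wrist view: wedge block top at about (239–269, 168–201) with its slope running to (258,95). The pink look-alike's tip is near (210,212) and purple is at (372,232). I'll measure the wedge.

```bash
python3 - <<'E'
from h import *
w=pickle.load(open('w8.pkl','rb'));s=w['s'];R=np.array(s['tool_rot']);p=np.array(s['eef_pos'])
h=cv2.cvtColor(w['frame'],cv2.COLOR_BGR2HSV)
m=((h[...,1]<172)&(h[...,2]>150)&(h[...,0]>15)).astype(np.uint8)*255
cb=seg(w,m,(230,169,282,210));print(cv2.boundingRect(cb),'block',rect(w,cb,.036))
cs=seg(w,m,(230,85,282,164));print(cv2.boundingRect(cs),'slope',rect(w,cs,.013))
tip=ray(w,[(243.5,95.5),(273.5,96)],.006)*1e3;print('tip edge',tip.round(1),tip.mean(0))
print('tool yaw',np.degrees(np.arctan2(R[1,0],R[0,0])))
g=h[...,1].astype(int)
for v in(110,130,150,180,190):print(v,[(u+.5,int(g[v,u+1]-g[v,u])) for u in range(228,285) if abs(g[v,u+1]-g[v,u])>12])
E
```

```text
(238, 169, 31, 33) block ((528.673095703125, -285.7352294921875), (26.00594711303711, 29.23091697692871), 87.38336944580078)
(239, 95, 33, 69) slope ((573.037353515625, -289.429443359375), (27.313573837280273, 61.142940521240234), 84.33014678955078)
tip edge [[ 603.9 -279. ]
 [ 602.8 -305.9]] [ 603.34046709 -292.46536561]
tool yaw -1.4102971829793167
110 [(242.5, -14)]
130 [(241.5, -14)]
150 [(269.5, 16)]
180 [(237.5, -23), (238.5, -13), (267.5, 23), (268.5, 13), (270.5, -14)]
190 [(237.5, -14), (238.5, -17), (266.5, 21), (267.5, 19)]
```

Emit:
{"name": "arm_command", "arguments": {
  "plan": [
    [[0.025,0.04,-0.2],[0,0,-0.023],-0.2],
    [[0,0,-0.2],[0,0,0],-0.2],
    [[0,0,-0.2],[0,0,0],-0.2],
    [[0,0,-0.2],[0,0,0],-0.2],
    [[0,0,-0.2],[0,0,0],-0.2],
    [[0,0,-0.2],[0,0,0],-0.2],
    [[0,0,-0.2],[0,0,0],-0.2],
    [[0,0,-0.1],[0,0,0],-0.2],
    [[0,0,-0.05],[0,0,0],-0.2],
    [[0,0,0],[0,0,0],-0.2],
    [[0,0,0],[0,0,0],-0.2],
    [[0,0,0],[0,0,0],1],
    [[0,0,0],[0,0,0],1],
    [[0,0,0],[0,0,0],1],
    [[0,0,0],[0,0,0],1],
    [[0,0,0],[0,0,0],1],
    [[0,0,0],[0,0,0],1],
    [[0,0,0],[0,0,0],1]
  ],
  "force": 60
}}

```text
time: 15.08
eef_pos: [0.5278, -0.2861, 0.181]
tool_rot: [[0.998, -0.06, 0.002], [-0.06, -0.998, -0.001], [0.002, 0.001, -1.0]]
ft_force: [-0.9, 0.3, 7.7]
gripper_width: 0.0249
finger_force: 59.9
```

Emit:
{"name": "arm_command", "arguments": {
  "plan": [
    [[0,0,0.1],[0,0,0],1],
    [[0,0,0.2],[0,0,0],1],
    [[0,0,0.3],[0,0,0],1],
    [[0,0,0.1],[0,0,0],1],
    [[0,0,0],[0,0,0],1],
    [[0,0,0],[0,0,0],1],
    [[0,0,0],[0,0,0],1]
  ]
}}

```text
time: 15.67
eef_pos: [0.5268, -0.2855, 0.2488]
tool_rot: [[0.998, -0.06, -0.001], [-0.06, -0.998, 0.001], [-0.001, -0.001, -1.0]]
ft_force: [0.3, 0.2, -1.8]
gripper_width: 0.0251
finger_force: 59.0
```

```bash
python3 - <<'E'
from h import *
from bench import monitor,optics
w=optics.get_image('wrist');s=monitor.sense();w['s']=s;pickle.dump(w,open('w9.pkl','wb'))
R=np.array(s['tool_rot']);p=np.array(s['eef_pos'])
print(s['time'],p,s['gripper_width'],s['ft_force'],'yaw',np.degrees(np.arctan2(R[1,0],R[0,0])))
f=w['frame'];h=cv2.cvtColor(f,cv2.COLOR_BGR2HSV);cv2.imwrite('pics/w9.png',f)
m=((h[...,1]<172)&(h[...,2]>150)&(h[...,0]>15)).astype(np.uint8)*255
c=seg(w,m,(190,40,330,300));print(cv2.boundingRect(c),cv2.minAreaRect(c))
for v in range(100,300,15):
    u=np.where(m[v,190:330])[0];print(v,(u.min()+190,u.max()+190,len(u)) if len(u) else None,end=' ')
E
```

```text
15.7167 [ 0.52668025 -0.28544752  0.24834137] 0.025213894070353383 [ 0.20099583  1.03859273 -0.40004267] yaw -3.416854749121889
(230, 100, 61, 140) ((260.0, 169.5), (139.0, 60.0), 90.0)
100 (np.int64(233), np.int64(255), 9) 115 (np.int64(231), np.int64(289), 59) 130 (np.int64(231), np.int64(290), 60) 145 (np.int64(231), np.int64(289), 59) 160 (np.int64(231), np.int64(289), 59) 175 (np.int64(232), np.int64(286), 38) 190 (np.int64(232), np.int64(280), 21) 205 (np.int64(232), np.int64(278), 17) 220 (np.int64(232), np.int64(279), 11) 235 (np.int64(250), np.int64(256), 6) 250 None 265 (np.int64(190), np.int64(289), 57) 280 (np.int64(190), np.int64(289), 52) 295 (np.int64(244), np.int64(289), 44)
```

Emit:
{"name": "arm_command", "arguments": {
  "plan": [
    [[-0.084,0.312,0],[0,0,0.0222],1],
    [[-0.084,0.312,0],[0,0,0.0222],1],
    [[-0.084,0.312,0],[0,0,0.0222],1],
    [[-0.084,0.312,0],[0,0,0.0222],1],
    [[-0.084,0.312,0],[0,0,0.0222],1],
    [[-0.084,0.312,-0.05],[0,0,0.0222],1],
    [[-0.084,0.312,-0.1],[0,0,0.0222],1],
    [[-0.084,0.312,-0.15],[0,0,0.0222],1],
    [[0,0,-0.15],[0,0,0],1],
    [[0,0,-0.05],[0,0,0],1],
    [[0,0,0],[0,0,0],1],
    [[0,0,0],[0,0,0],1],
    [[0,0,0],[0,0,0],1]
  ]
}}

```text
time: 16.8
eef_pos: [0.4606, -0.037, 0.1998]
tool_rot: [[0.976, 0.216, 0.001], [0.216, -0.976, -0.0], [0.001, 0.0, -1.0]]
ft_force: [0.2, -0.5, -0.9]
gripper_width: 0.025
finger_force: 59.3
```

```bash
python3 - <<'E'
from h import *
from bench import monitor,optics
w=pickle.load(open('w9.pkl','rb'));p=np.array(w['s']['eef_pos']);R=np.array(w['s']['tool_rot'])
z=p[2]-.175;P=ray(w,[(231,101),(290,101)],z);print('tip in tool (w9)',((np.c_[P,[z,z]]-p)@R*1e3).round(1))
w=optics.get_image('wrist');s=monitor.sense();w['s']=s;pickle.dump(w,open('w10.pkl','wb'))
R=np.array(s['tool_rot']);p=np.array(s['eef_pos'])
print(s['time'],p,s['ft_force'],'yaw',np.degrees(np.arctan2(R[1,0],R[0,0])))
f=w['frame'];cv2.imwrite('pics/w10.png',f)
h=cv2.cvtColor(f,cv2.COLOR_BGR2HSV).astype(int);S=h[...,1];V=h[...,2]
for u in(240,255,262,270,280):print('col',u,[(v,S[v,u],V[v,u]) for v in range(0,125,3)])
E
```

```text
tip in tool (w9) [[ 75.9 -12.3 174.9]
 [ 75.9  13.4 174.8]]
16.85 [ 0.4606101  -0.03698483  0.20004078] [ 0.02414368  1.33144465 -0.22334697] yaw 12.484661645514455
col 240 [(0, np.int64(23), np.int64(190)), (3, np.int64(22), np.int64(188)), (6, np.int64(23), np.int64(187)), (9, np.int64(25), np.int64(190)), (12, np.int64(23), np.int64(191)), (15, np.int64(24), np.int64(190)), (18, np.int64(21), np.int64(190)), (21, np.int64(24), np.int64(190)), (24, np.int64(24), np.int64(190)), (27, np.int64(21), np.int64(190)), (30, np.int64(23), np.int64(188)), (33, np.int64(22), np.int64(188)), (36, np.int64(21), np.int64(190)), (39, np.int64(22), np.int64(189)), (42, np.int64(23), np.int64(190)), (45, np.int64(25), np.int64(190)), (48, np.int64(25), np.int64(192)), (51, np.int64(23), np.int64(188)), (54, np.int64(24), np.int64(190)), (57, np.int64(24), np.int64(190)), (60, np.int64(28), np.int64(192)), (63, np.int64(31), np.int64(141)), (66, np.int64(25), np.int64(71)), (69, np.int64(17), np.int64(88)), (72, np.int64(12), np.int64(86)), (75, np.int64(20), np.int64(90)), (78, np.int64(20), np.in
[... 5729 characters left out ...]
, np.int64(11), np.int64(92)), (69, np.int64(14), np.int64(93)), (72, np.int64(19), np.int64(94)), (75, np.int64(22), np.int64(92)), (78, np.int64(16), np.int64(94)), (81, np.int64(17), np.int64(92)), (84, np.int64(21), np.int64(95)), (87, np.int64(17), np.int64(92)), (90, np.int64(17), np.int64(92)), (93, np.int64(28), np.int64(74)), (96, np.int64(33), np.int64(62)), (99, np.int64(33), np.int64(61)), (102, np.int64(153), np.int64(220)), (105, np.int64(152), np.int64(220)), (108, np.int64(156), np.int64(218)), (111, np.int64(151), np.int64(219)), (114, np.int64(155), np.int64(220)), (117, np.int64(153), np.int64(220)), (120, np.int64(156), np.int64(218)), (123, np.int64(153), np.int64(219))]
```

```bash
python3 - <<'E'
from h import *
w=pickle.load(open('w10.pkl','rb'));s=w['s'];R=np.array(s['tool_rot']);p=np.array(s['eef_pos'])
g=cv2.cvtColor(w['frame'],cv2.COLOR_BGR2GRAY).astype(int)
for v in(20,55,120):print(v,[(u+.5,int(g[v,u+1]-g[v,u])) for u in range(215,300) if abs(g[v,u+1]-g[v,u])>22])
print([(v+.5,int(g[v+1,260]-g[v,260])) for v in range(55,110) if abs(g[v+1,260]-g[v,260])>15])
def T(uv,z):
    P=ray(w,uv,z);return ((np.c_[P,np.full(len(P),z)]-p)@R*1e3).round(1)[:,:2].tolist()
print('tang end',T([(240,63),(275,63)],.036))
u=[x+215 for x in range(85) if g[20,215+x]>150];print('tang row20',min(u),max(u),T([(min(u)-.5,20),(max(u)+.5,20)],.036))
u=[x+215 for x in range(85) if g[60,215+x]>150];print('tang row60',min(u),max(u),T([(min(u)-.5,60),(max(u)+.5,60)],.036))
print('tip',T([(231,101),(290,101)],p[2]-.175))
E
```

```text
20 [(226.5, 80), (276.5, -27), (277.5, -48), (278.5, -42)]
55 [(227.5, 63), (276.5, -34), (277.5, -55), (278.5, -39)]
120 [(229.5, 23), (230.5, 45), (231.5, 25), (289.5, -39), (290.5, -67)]
[(61.5, -17), (62.5, -32), (63.5, -64), (91.5, -19), (99.5, 27), (100.5, 74), (101.5, 19)]
tang end [[89.9, -7.5], [89.9, 6.2]]
tang row20 227 277 [[105.2, -12.3], [105.2, 6.9]]
tang row60 228 276 [[91.0, -12.3], [91.0, 6.7]]
tip [[75.5, -12.3], [75.5, 13.4]]
```

Emit:
{"name": "arm_command", "arguments": {
  "plan": [
    [[-0.005,0.024,-0.04],[0,0,0],1],
    [[0,0,-0.04],[0,0,0],1],
    [[0,0,-0.01],[0,0,0],1],
    [[0,0,0],[0,0,0],1],
    [[0,0,0],[0,0,0],1]
  ]
}}

```text
time: 17.27
eef_pos: [0.4595, -0.0338, 0.1905]
tool_rot: [[0.976, 0.218, -0.0], [0.218, -0.976, 0.0], [-0.0, -0.0, -1.0]]
ft_force: [-0.6, 0.6, -1.1]
gripper_width: 0.0247
finger_force: 59.3
```

Emit:
{"name": "arm_command", "arguments": {
  "plan": [
    [[0,0,-0.01],[0,0,0],1],
    [[0,0,0],[0,0,0],1],
    [[0,0,0],[0,0,0],1]
  ]
}}

```text
time: 17.52
eef_pos: [0.4596, -0.0338, 0.1896]
tool_rot: [[0.976, 0.218, 0.0], [0.218, -0.976, 0.0], [0.0, 0.0, -1.0]]
ft_force: [0.3, -0.7, -0.5]
gripper_width: 0.0256
finger_force: 59.3
```

Emit:
{"name": "arm_command", "arguments": {
  "plan": [
    [[0,0,-0.01],[0,0,0],1],
    [[0,0,0],[0,0,0],1],
    [[0,0,0],[0,0,0],1]
  ]
}}

```text
time: 17.77
eef_pos: [0.4597, -0.0338, 0.1889]
tool_rot: [[0.976, 0.218, 0.0], [0.218, -0.976, -0.0], [0.0, 0.0, -1.0]]
ft_force: [-1.0, -0.2, 5.3]
gripper_width: 0.0251
finger_force: 59.9
```

Emit:
{"name": "arm_command", "arguments": {
  "plan": [
    [[0.0293,0.0065,0],[0,0,0],1],
    [[0.0293,0.0065,0],[0,0,0],1],
    [[0.0293,0.0065,0],[0,0,0],1],
    [[0.0293,0.0065,0],[0,0,0],1],
    [[0.0293,0.0065,0],[0,0,0],1],
    [[0.0293,0.0065,0],[0,0,0],1],
    [[0.0293,0.0065,0],[0,0,0],1],
    [[0.0293,0.0065,0],[0,0,0],1],
    [[0.0293,0.0065,0],[0,0,0],1],
    [[0.0293,0.0065,0],[0,0,0],1],
    [[0,0,0],[0,0,0],1],
    [[0,0,0],[0,0,0],1]
  ]
}}

```text
time: 18.77
eef_pos: [0.4887, -0.0272, 0.189]
tool_rot: [[0.976, 0.218, -0.0], [0.218, -0.976, 0.0], [-0.0, -0.0, -1.0]]
ft_force: [-2.2, 0.5, 7.0]
gripper_width: 0.0255
finger_force: 60.2
```

```bash
cat > ten.py <<'E'
from h import *
from bench import monitor,optics
import sys
w=optics.get_image('wrist');s=monitor.sense();w['s']=s;pickle.dump(w,open(sys.argv[1],'wb'))
R=np.array(s['tool_rot']);p=np.array(s['eef_pos'])
e=np.array([.976,.218]);J=np.array([.6058,-.0032])
g=cv2.cvtColor(w['frame'],cv2.COLOR_BGR2GRAY).astype(int);S=cv2.cvtColor(w['frame'],cv2.COLOR_BGR2HSV)[...,1]
print(s['time'],p,s['ft_force'],'TCP along jig mm',((p[:2]-J)@e*1e3).round(2))
for u in(240,255,270):
    print(u,'S jump',[(v+.5,int(S[v+1,u])-int(S[v,u])) for v in range(20,240) if abs(int(S[v+1,u])-int(S[v,u]))>30],'g',[(v+.5,int(g[v+1,u]-g[v,u])) for v in range(20,200) if abs(g[v+1,u]-g[v,u])>30])
E
python3 ten.py w11.pkl
```

```text
18.8167 [ 0.48868503 -0.02722669  0.18894586] [-2.40368876  0.05983761  6.62435364] TCP along jig mm -119.54
240 S jump [(141.5, 55), (142.5, 70)] g [(141.5, -31), (142.5, 34), (197.5, -52)]
255 S jump [(141.5, 51), (142.5, 60)] g [(142.5, 40), (198.5, -50)]
270 S jump [(141.5, 61), (142.5, 65)] g [(142.5, 37)]
```

Emit:
{"name": "arm_command", "arguments": {
  "plan": [
    [[0.0293,0.0065,0],[0,0,0],1],
    [[0.0293,0.0065,0],[0,0,0],1],
    [[0.0195,0.0044,0],[0,0,0],1],
    [[0,0,0],[0,0,0],1],
    [[0,0,0],[0,0,0],1]
  ]
}}

```text
time: 19.23
eef_pos: [0.4964, -0.0255, 0.189]
tool_rot: [[0.976, 0.218, -0.001], [0.218, -0.976, 0.0], [-0.001, -0.0, -1.0]]
ft_force: [-3.7, -0.0, 6.9]
gripper_width: 0.025
finger_force: 60.2
```

Emit:
{"name": "arm_command", "arguments": {
  "plan": [
    [[0.0195,0.0044,0],[0,0,0],1],
    [[0.0195,0.0044,0],[0,0,0],1],
    [[0,0,0],[0,0,0],1],
    [[0,0,0],[0,0,0],1]
  ]
}}

```text
time: 19.57
eef_pos: [0.4989, -0.0248, 0.1889]
tool_rot: [[0.976, 0.218, -0.005], [0.218, -0.976, -0.0], [-0.004, -0.001, -1.0]]
ft_force: [-9.8, -2.3, 13.7]
gripper_width: 0.0252
finger_force: 61.3
```

Emit:
{"name": "arm_command", "arguments": {
  "plan": [
    [[0.0195,0.0044,0],[0,0,0],1],
    [[0.0195,0.0044,0],[0,0,0],1],
    [[0.0195,0.0044,0],[0,0,0],1],
    [[0.0195,0.0044,0],[0,0,0],1],
    [[0,0,0],[0,0,0],1],
    [[0,0,0],[0,0,0],1]
  ]
}}

```text
time: 20.07
eef_pos: [0.5062, -0.023, 0.1889]
tool_rot: [[0.976, 0.218, -0.006], [0.218, -0.976, 0.0], [-0.006, -0.001, -1.0]]
ft_force: [-10.7, -1.9, 17.0]
gripper_width: 0.0248
finger_force: 61.6
```

```bash
python3 ten.py w12.pkl; python3 - <<'E'
from h import *
for n,v,z in(('w11.pkl',142.3,.036),):
    w=pickle.load(open(n,'rb'));s=w['s'];R=np.array(s['tool_rot']);p=np.array(s['eef_pos'])
    P=ray(w,[(255,v)],z);print((np.c_[P,[z]]-p)@R*1e3)
E
```

```text
20.1167 [ 0.5061495  -0.02296706  0.18892987] [-11.84410697  -1.26465887  16.87522051] TCP along jig mm -101.57
240 S jump [(185.5, 37), (186.5, 86)] g [(48.5, -41), (50.5, 31), (51.5, 32), (199.5, -55)]
255 S jump [(186.5, 99)] g [(48.5, -38), (50.5, 31), (51.5, 32)]
270 S jump [(186.5, 104)] g [(48.5, -40)]
[[ 60.63918694  -1.47396791 152.92279746]]
```

Emit:
{"name": "arm_command", "arguments": {
  "plan": [
    [[0.0195,0.0044,0],[0,0,0],1],
    [[0.0195,0.0044,0],[0,0,0],1],
    [[0.0195,0.0044,0],[0,0,0],1],
    [[0.008,0.0018,0],[0,0,0],1],
    [[0,0,0],[0,0,0],1],
    [[0,0,0],[0,0,0],1],
    [[0,0,0],[0,0,0],1]
  ]
}}

```text
time: 20.7
eef_pos: [0.5127, -0.0215, 0.1889]
tool_rot: [[0.976, 0.218, -0.006], [0.218, -0.976, 0.0], [-0.006, -0.001, -1.0]]
ft_force: [-12.4, -1.9, 17.7]
gripper_width: 0.0254
finger_force: 61.7
```

```bash
python3 ten.py w13.pkl; python3 - <<'E'
from h import *
from bench import optics
sd=optics.get_image('side');t=optics.get_image('top');pickle.dump((sd,t),open('s13.pkl','wb'))
w=pickle.load(open('w13.pkl','rb'))
cv2.imwrite('pics/end.png',np.hstack([w['frame'][:,140:390],cv2.resize(sd['frame'][150:220,180:310],(522,281)) if 0 else cv2.copyMakeBorder(cv2.resize(sd['frame'][145:230,180:310],(520,340)),0,44,0,0,cv2.BORDER_CONSTANT)]))
E
```

```text
20.75 [ 0.51273779 -0.02147263  0.18894026] [-12.58599692  -2.44212816  17.87992674] TCP along jig mm -94.81
240 S jump [(203.5, 92)] g [(68.5, -41), (70.5, 48)]
255 S jump [(203.5, 75), (204.5, 55)] g [(68.5, -41), (70.5, 48)]
270 S jump [(203.5, 79), (204.5, 50)] g [(68.5, -40), (70.5, 50)]
```

View pics/end.png

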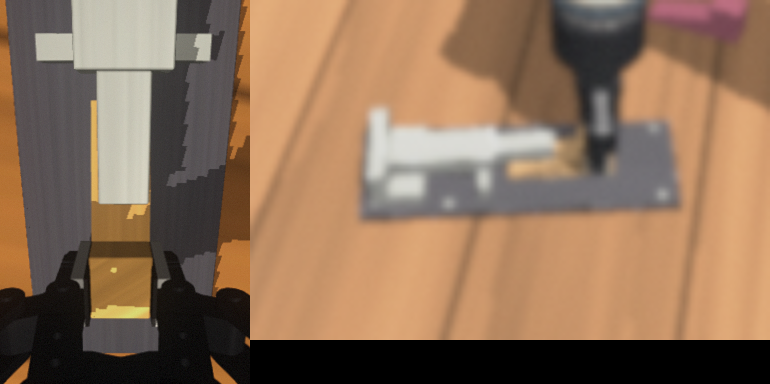

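The picture shows the wedge held by its block, its slope under the tang (tang end at crop (123,204), tang inside the wedge width) and the billet still at the stop. One numeric check of the lift before handing in.

```bash
python3 - <<'E'
from h import *
w=pickle.load(open('w13.pkl','rb'));s=w['s'];R=np.array(s['tool_rot']);p=np.array(s['eef_pos'])
for lift in(.003,.004,.005):
    z=.036+lift;P=ray(w,[(262,203.9)],z);x=((np.c_[P,[z]]-p)@R*1e3)[0,0];print(lift,'tang x',x,'tip past',75.5-x,'-> lift',(75.5-x-24)/4)
# tang width in px: scale -> height
g=cv2.cvtColor(w['frame'],cv2.COLOR_BGR2GRAY).astype(int)
print([(u+.5,int(g[180,u+1]-g[180,u])) for u in range(225,300) if abs(g[180,u+1]-g[180,u])>20])
E
```

```text
0.003 tang x 36.90059333852377 tip past 38.59940666147623 -> lift 3.6498516653690576
0.004 tang x 37.242601264395844 tip past 38.257398735604156 -> lift 3.564349683901039
0.005 tang x 37.58460919026792 tip past 37.91539080973208 -> lift 3.47884770243302
[(230.5, 49), (231.5, 33), (238.5, 22), (287.5, -50), (288.5, -38), (289.5, -22), (290.5, -22)]
```

Emit:
{"name": "arm_command", "arguments": {
  "plan": [
    [[0.01,0.0022,0],[0,0,0],1],
    [[0,0,0],[0,0,0],1],
    [[0,0,0],[0,0,0],1],
    [[0,0,0],[0,0,0],1]
  ]
}}

```text
time: 21.18
eef_pos: [0.5136, -0.0213, 0.1889]
tool_rot: [[0.976, 0.218, -0.007], [0.218, -0.976, 0.0], [-0.006, -0.001, -1.0]]
ft_force: [-12.5, -1.9, 17.4]
gripper_width: 0.0247
finger_force: 61.6
```

```bash
python3 -c "
from bench import monitor,r
s=monitor.sense();print(s['eef_pos'],s['ft_force']);print(r.hand_in())"
```

```text
[ 0.51359455 -0.02130731  0.18892275] [-12.47368844  -1.92376271  17.36126486]
the job is handed in; nothing more can be done
None
```

I handed the job in at 21 s: the billet is seated against the stop and the gripper holds the wedge under the tang, tang end up about 4 mm by estimate; on the first lowering the billet caught the stop with 45 N at the wrist and tipped 12° in the grip, so I levelled and reseated it.

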